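Fit the retaining clip behind a belt pulley

ROBOT

A 6-joint arm with a two-finger parallel gripper is mounted at the origin on a cart in front of the work surface, level with it; the furniture and walls round the work are solid. World frame = base frame: x ahead of the robot, y to its left, z up, the work surface at z = 0. Lengths are in mm, angles in rad, forces in N, time in s.
With the tool pointing down it reaches from about 350 to 775 mm from the base axis. Payload 7.3 kg.
Tool frame: the origin (TCP) lies midway between the tips of the shut fingers; the grasp point (between the pads) lies 19 mm behind it; x points along the fingers, y is the direction in which the jaws open and shut, and the axes are right-handed (so a half turn about x gives the same grasp; the last joint's range is limited). The gripper opens to 92 mm and grips with 3 to 60 N. Pads are 19 mm wide; open, the fingers measure 130 mm over their backs; the gripper's body (75 mm by 190 mm) begins 47 mm behind the grasp point.
Start: joints at [1.093, 0.342, 1.524, -0, 1.275, -0.146], TCP at [171.004, 496.393, 187.341] pointing down, gripper open.
Joint ranges: [-2.53, 2.53], [-0.77, 2.02], [0.04, 2.7], [-1, 4.14], [0.28, 2.66], [-3.11, 3.11]. Speed limits (rad/s): [2.57, 2.57, 3.14, 3.14, 3.14, 3.14].

INTERFACE

Orientations are given as [roll, pitch, yaw] about the fixed x, y, z axes, in that order (R = Rz(yaw) Ry(pitch) Rx(roll)).
In Python, from plant import get_obs, capture, close_job gives the robot as it stands. The module is installed in compiled form; this text tells all that it offers.
- The arm moves only by the tool send_rows, never from a script. Its argument "moves" is a list of rows, each a list of 4 numbers: the shift along the tool's x, y, z in mm, then the turn about the tool's x in degrees. In form: [[tx, ty, tz, yaw], ...]. A call has 1 to 8 rows; each row shifts and turns the commanded pose from where the row before left it, along the tool's axes as they then stand; what a row does not reach is not made up. A row lasts 1/8 s, in which the tool goes at most 62.5 mm and 10.7 degrees, less where a joint would pass 70% of its speed; a pose out of reach is approached as far as the arm can. A call with a gripper value outside its range is refused whole. "hand" is the opening, from 0 (shut) to 1 (fully open), set as the call begins (left out, the last holds). The fingers move at their own pace and stop on an object; the grip force is fixed at half the most. Time passes only in rows, so rows that do not move let the fingers close. It gives the time, the measured TCP pose, the force and the opening at its end, in the units of the state.
- get_obs(): the state, without advancing time (a new reading comes with each control period).
- capture(name): name is "side" or "top"; returns a dict with "image" (384x512x3 uint8, red, green, blue), "K" (3x3 intrinsics, pixels), "position" and "attitude" of the camera in the world. Camera axes: x right, y down, z forward; pixel columns grow to the right and rows downward; lengths in mm; the calibration is good to about 2 mm. A picture is of the moment at which its call begins. There is no depth.
- close_job(): hands the job in, once; it reports no verdict.
The state is a dict: "time": time; "joint_positions": joint angles; "dq": joint speeds; "tau": joint torques, N m; "tool_pos": TCP position; "tcp_rot": TCP orientation; "contact_force": force on the tool from outside, world axes, zero at the start; "moment": the same for the moment, N m; "grip_width": finger opening in mm.
Only numpy, scipy, OpenCV 4.12 (cv2) and the standard library are available. Lean on these libraries where they do the work, as an engineer would, in place of code of your own. Each camera call takes 0.05 s, during which the arm holds its last target. There are 200 camera calls.

TASK

Slide the belt pulley along the spindle of the small bearing stand until it is fully home against the bearing nose, clear of the groove in the spindle. Then take the spring clip by its handle from its holder and press it, handle upward, straight down onto the groove until it snaps fully home, and let go. Feel for the groove instead of forcing the clip (it needs less than 10 N, and 25 N would bend it), and leave the glassware and other things lying about alone.

Things in the scene. Friction and masses are not known exactly. Their poses are not given: they have to be found in the camera images.
- stand: Bearing stand, bolted down: aluminium base plate 90 (x) x 130 (y) x 12 mm; origin on the worktop under the spindle. The level spindle's axis lies along the stand's y at x = 0, 75 mm up; its free end points to the stand's -y. Grey bearing block 46 mm wide, y = 35 to 65 mm, top 95 mm up (oil nipple to 100 mm); dark nose, 28 mm diameter, from the block to y = 19 mm.
- groove_zone (a point): Point of the stand on the spindle's axis (y = -18 mm, 75 mm up). The groove's centre is within 10 mm of it, either way along y: the spindle has end float, held by stiff friction (40 N), and this is not measured; find it by eye or feel. Steel spindle 20 mm in diameter, groove 7.6 mm wide with a 14 mm neck, then 11 mm of full diameter to the end.
- nose_face (a point): Centre of the bearing nose's end face, on the spindle's axis (stand x = 0, y = 19 mm, 75 mm above the worktop): the stop of the pulley.
- pulley (a joint): Distance in m of the pulley from its home against the nose; 0 = home, grows towards the spindle's free end (stand's -y) to 0.028. It starts at 0.014 to 0.024, mostly over or beside the groove. It slides with about 1.5 N of friction.
- pulley_mid (a point): Centre of the black belt pulley (40 mm in diameter, 20 mm wide along the spindle, V-groove for a belt), on the spindle's axis. When home it is at stand y = 9 mm and the pulley's outer face at y = -1 mm.
- holder: Grey holder block 60 (x) x 50 (y) x 28 mm high, fixed; origin at the centre of its underside. A slot 31 (x) x 7.5 (y) mm, 19 mm deep, in the middle of its top holds the clip's legs.
- clip: Spring clip, about 42 g: upside-down U of flat steel (5 mm across, 6 mm along y) with a handle on top. Origin at the centre of its bore (on the spindle's axis when home); z up to the handle, x across the legs, y the thin way (along the spindle when fitted; half a turn about z makes no difference). Starts standing in the holder's slot, origin 22 mm above the worktop, leaning a few degrees at most.
- clip_handle (a point): Middle of the clip's flat white handle, 38 mm above the clip's origin: 22 (x) x 8 (y) mm, from 18 to 58 mm above the origin, on a stem 12 x 8 mm. Grip across its 8 mm.
- clip_mouth (a point): Middle of the clip's mouth between the flared leg tips, 11 mm below its origin (the legs end 13 mm below). 26 mm wide over the tips, 10 mm inside; it springs open to 15 mm at most, so it cannot pass the 20 mm spindle. Resting on the 20 mm spindle the clip's origin is about 17 mm above the axis, on the neck about 11 mm, home 0. The push over the neck peaks at 3 to 6 N, falls as it snaps, rises when the crown meets the neck.
- beaker: Bystander: glass beaker 51 x 55 x 68 mm, origin under its centre.
- petri: Bystander: closed petri dish 63 mm across, 14 mm high, origin under its centre.
- forceps: Bystander: steel forceps lying down, 122 mm long along their y, 10 mm high.
- bottle_cap: Bystander: white screw cap 30 mm across, 13 mm high.
There are look-alikes about, which are no part of the job. What is shaped like the stand but blue or red is not meant.

How it is judged (in metres and radians):
On the way, in this order (a step that is already met when the one before it is completed fails the run):
1. the pulley is home against the bearing nose (within 2.5 mm) (value of joint pulley below 0.0025 m), for 0.2 s.
2. the clip is snapped onto the groove with the pulley home behind it (z of clip in the frame of stand between 0.0725 and 0.0775 m and x of clip in the frame of stand between -0.003 and 0.003 m and y of clip in the frame of stand between -0.031 and -0.005 m and angle between the y axis of clip and the y axis of stand, either way round below 0.2 rad and angle between clip's own z axis and vertical below 0.35 rad and value of joint pulley below 0.003 m), for 0.2 s.
At the end, for the whole second after the job is handed in: Clip snapped home in the spindle groove: bore centre within 2.5 mm of the axis in height, 3 mm sideways, along the spindle where the groove can be; square within 0.2 rad, handle up within 0.35 rad; at rest, released; pulley within 3 mm of home (all of step 2 and linear speed of clip below 0.02 m/s and contact force between clip and the fingers below 0.1 N); the robot touches nothing.
It fails at once if the clip is forced: contact forces between it and the stand, spindle or pulley (its own spring squeeze of up to 21 N included) add up to over 35 N (contact force between clip and stand above 35 N).
It fails at once if the glass beaker is moved by more than 40 mm (distance of beaker from where it was at the start of the episode above 0.04 m).
It fails at once if the petri dish is moved by more than 40 mm (distance of petri from where it was at the start of the episode above 0.04 m).
It fails at once if the forceps is moved by more than 40 mm (distance of forceps from where it was at the start of the episode above 0.04 m).
It fails at once if the bottle cap is moved by more than 40 mm (distance of bottle_cap from where it was at the start of the episode above 0.04 m).
It also fails if it takes over 70 s, if anything falls off the work surface, if the arm or the gripper's body presses on something with over 40 N, if the wrist force passes 120 N, or if a joint passes its speed limit or range.

## Working session

There is one attempt and no reset: what is moved stays moved. The work goes in short steps, Python scripts to look and compute and a tool call to move; the robot and the scene stay as the last step left them, time stands still between calls to the robot, and variables do not carry over. Pictures are saved under pics/ and viewed, about 8 in all and at most 12, crops included, and the job is handed in when it is done.

Besides the shell and the picture viewer there is one more tool, called by a JSON object that holds its "method" and its "body", one argument or row to a line. send_rows: Moves the arm, as the interface text tells. Its arguments: {"type":"object","properties":{"moves":{"type":"array","items":{"type":"array","items":{"type":"number"}}},"hand":{"type":"number"}},"required":["moves"]}

```bash
mkdir -p pics; cat > h.py <<'E'
import numpy as np, cv2
from plant import get_obs, capture, close_job
def shot(n,f,crop=None,s=1):
    c=capture(n); im=c["image"][:,:,::-1].copy(); np.savez(f"pics/{f}.npz",**{k:np.array(c[k]) for k in c})
    if crop: im=im[crop[1]:crop[3],crop[0]:crop[2]]
    cv2.imwrite(f"pics/{f}.png",cv2.resize(im,None,fx=s,fy=s,interpolation=cv2.INTER_CUBIC)); return c
def R(c):
    a=np.array(c["attitude"],float)
    if a.shape==(3,3): return a
    from scipy.spatial.transform import Rotation as Q
    return Q.from_euler('xyz',a).as_matrix()
def ray(c,u,v,z):
    d=R(c)@np.linalg.inv(c["K"])@np.array([u,v,1.]); p=np.array(c["position"],float); return p+d*(z-p[2])/d[2]
def proj(c,P):
    q=np.array(c["K"])@(R(c).T@(np.array(P,float)-np.array(c["position"]))); return q[:2]/q[2]
def load(f): return dict(np.load(f"pics/{f}.npz"))
E
python3 - <<'E'
from h import *
for n in("top","side"):
    c=shot(n,n+"0",s=1.5); print(n,c["K"],c["position"],c["attitude"])
print(get_obs())
E
```

```text
top [[474.00448636   0.         250.23122278]
 [  0.         474.00448636 197.48963033]
 [  0.           0.           1.        ]] [ 323.61635432   26.9246148  1223.89000967] [-2.99782582  0.0109593  -1.57478168]
side [[448.86692389   0.         249.61210694]
 [  0.         448.86692389 189.87394871]
 [  0.           0.           1.        ]] [  66.63434878 -796.65689353  551.4733516 ] [-2.05401595 -0.02465378 -0.46716801]
{'time': 0.1, 'joint_positions': array([ 1.09299768e+00,  3.42673128e-01,  1.52492330e+00, -4.90851486e-06,
        1.27533586e+00, -1.46000365e-01]), 'dq': array([-0.00216062, -0.00188034, -0.00180997,  0.00117757, -0.00142711,
       -0.00040135]), 'tau': array([ 2.14722793e-03, -4.32002234e+01, -2.44695926e+01,  7.18816649e-02,
        5.25213126e-02, -4.85421674e-05]), 'tool_pos': array([170.81192148, 496.01623581, 186.70341312]), 'tcp_rot': array([-1.71329286,  1.56945668, -2.04508971]), 'contact_force': array([-0.20147206,  0.55020972,  0.15016181]), 'moment': array([ 0.03544956, -0.04085431, -0.02873462]), 'grip_width': 91.78145804168626}
```

View pics/top0.png

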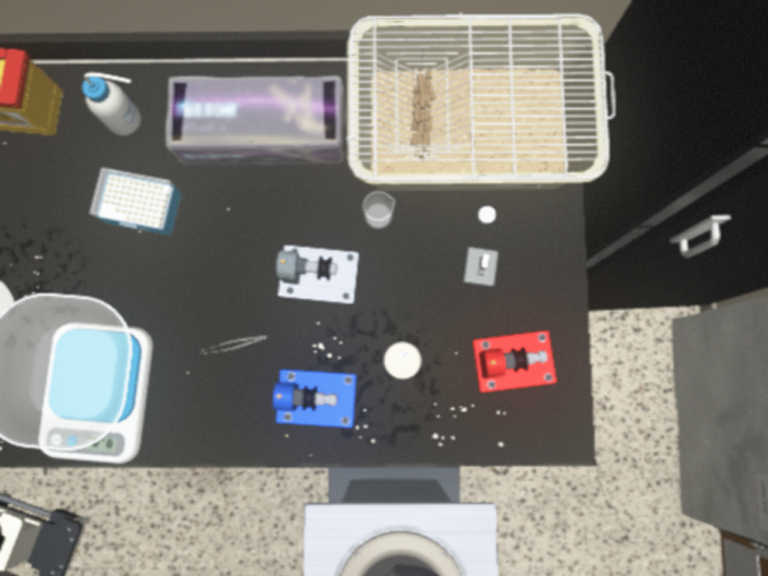

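View pics/side0.png

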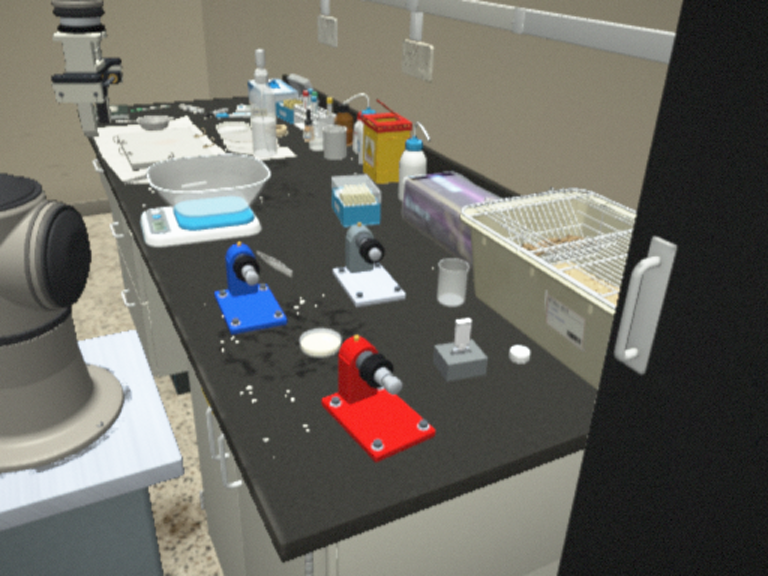

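Top (1.5x pixels): the aluminium stand is at about (318,274) with its spindle end to the right (world -y), the holder with clip at (482,266), the beaker at (379,209), the cap at (487,214), the petri at (403,360) and the forceps at (233,345). The side view shows the same stand at (368,265) and the clip handle at (462,333).

```bash
python3 - <<'E'
from h import *
c=load("top0"); im=c["image"]; s=load("side0")
hsv=cv2.cvtColor(im,cv2.COLOR_RGB2HSV)
for nm,(x0,y0,x1,y1),z,lo,hi in(("plate",(175,155,250,210),12,150,255),("holder",(300,155,340,200),28,75,255)):
    m=np.zeros(im.shape[:2],np.uint8); m[y0:y1,x0:x1]=cv2.inRange(im[y0:y1,x0:x1].min(2),lo,hi)
    k=max(cv2.findContours(m,cv2.RETR_EXTERNAL,2)[0],key=cv2.contourArea)
    r=cv2.minAreaRect(k); b=cv2.boxPoints(r)
    w=np.array([ray(c,*p,z)[:2] for p in b]); print(nm,b.round(1).tolist(),w.round(1).tolist(),w.mean(0).round(1))
    e=[w[1]-w[0],w[2]-w[1]]; print([ (np.linalg.norm(v).round(1),np.degrees(np.arctan2(v[1],v[0])).round(1)) for v in e])
A=cv2.resize(im[150:215,170:345],None,fx=4.5,fy=4.5,interpolation=2)
B=cv2.resize(s["image"][140:260,210:345],None,fx=4.5,fy=4.5,interpolation=2)[:,:]
cv2.imwrite("pics/a.png",A[:,:,::-1]);cv2.imwrite("pics/b.png",B[:,:,::-1])
E
```

```text
plate [[184.8000030517578, 196.8000030517578], [188.39999389648438, 162.6999969482422], [238.60000610351562, 168.0], [235.0, 202.10000610351562]] [[501.8, 208.8], [591.9, 200.8], [577.0, 69.5], [487.3, 78.8]] [539.5 139.5]
[(np.float64(90.4), np.float64(-5.1)), (np.float64(132.2), np.float64(-96.5))]
holder [[307.1000061035156, 188.60000610351562], [310.70001220703125, 162.8000030517578], [333.29998779296875, 166.0], [329.6000061035156, 191.8000030517578]] [[519.0, -105.8], [586.1, -116.7], [577.3, -174.4], [510.3, -163.0]] [ 548.2 -140. ]
[(np.float64(68.0), np.float64(-9.2)), (np.float64(58.3), np.float64(-98.7))]
```

View pics/a.png

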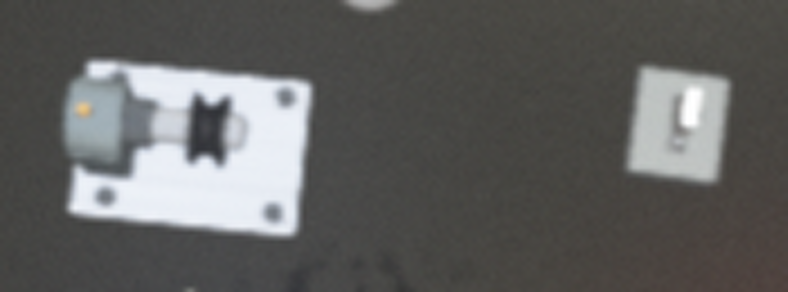

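View pics/b.png

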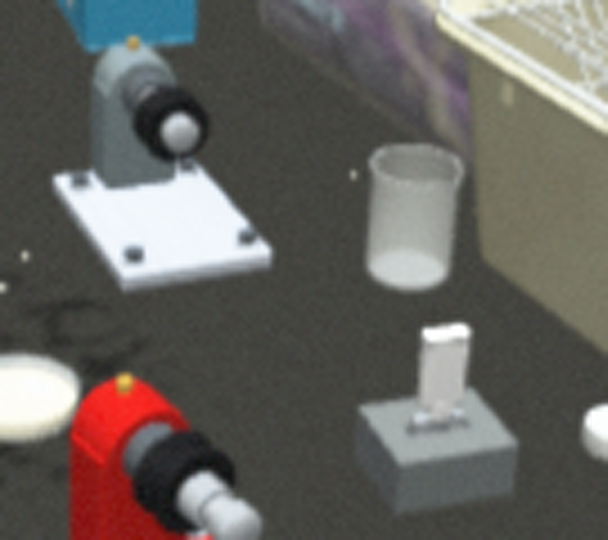

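The top crop (4.5x, offset 170,150) shows the pulley at (208,129) covering the groove, the spindle end at (247,132) and the handle top at (692,107). The side crop shows the handle top at (445,332) and the spindle end at (180,132).

```bash
python3 - <<'E'
from h import *
c=load("top0"); s=load("side0")
T=lambda u,v,z:ray(c,u/4.5+170,v/4.5+150,z).round(1)
S=lambda u,v,z:ray(s,u/4.5+210,v/4.5+140,z).round(1)
print("nipple",T(83,110,100),S(133,42,100)); print("pulley",T(208,129,75)); print("spend",T(247,132,75),S(180,132,75))
print("noseend",T(152,124,75))
print("handletop",T(692,107,80),S(445,332,80)); print("hends",T(694,88,80),T(689,127,80), S(423,330,80),S(468,326,80))
print("holder corners",[T(*p,28).tolist() for p in((640,67),(729,78),(716,183),(628,170))])
from scipy.spatial.transform import Rotation as Q
o=get_obs(); print(Q.from_euler('xyz',o["tcp_rot"]).as_matrix().round(3))
E
```

```text
nipple [543.5 187.7 100. ] [542.8 181.  100. ]
pulley [537.4 122.5  75. ]
spend [535.6 101.1  75. ] [536.9 107.5  75. ]
noseend [540.3 153.3  75. ]
handletop [ 547.  -141.8   80. ] [ 545.9 -144.3   80. ]
hends [ 557.6 -143.1   80. ] [ 535.9 -139.9   80. ] [ 537.6 -138.6   80. ] [ 558.7 -144.2   80. ]
holder corners [[580.6, -120.4, 28.0], [573.9, -171.0, 28.0], [513.3, -161.9, 28.0], [521.0, -112.2, 28.0]]
[[-0.001  0.326  0.945]
 [-0.001  0.945 -0.326]
 [-1.    -0.001 -0.   ]]
```

{"method": "send_rows", "body": {
  "moves": [
    [0,-20,34,0],
    [0,-20,34,0],
    [0,-20,34,0],
    [0,-20,34,0],
    [0,-20,34,0],
    [0,-20,34,0],
    [0,-20,34,0],
    [0,-20,34,0]
  ],
  "hand": 0
}}

```text
time: 1.1
tool_pos: [376.6, 255.4, 187.1]
tcp_rot: [-2.638, 1.57, -2.97]
contact_force: [0.2, 0.5, -0.1]
grip_width: 16.6
```

{"method": "send_rows", "body": {
  "moves": [
    [0,-20,34,0],
    [0,-20,34,0],
    [0,-20,34,0],
    [0,-20,34,0],
    [0,-20,34,0],
    [0,-20,34,0],
    [0,0,0,-7],
    [0,0,0,-6.5]
  ]
}}

```text
time: 2.1
tool_pos: [529.7, 76.0, 186.6]
tcp_rot: [-3.13, 1.569, 3.06]
contact_force: [0.0, -0.5, 0.4]
grip_width: 0.7
```

```bash
cat >> h.py <<'E'
from scipy.spatial.transform import Rotation as Q
def st(tgt=None):
    o=get_obs(); M=Q.from_euler('xyz',o["tcp_rot"]).as_matrix()
    print("t",round(o["time"],2),"p",o["tool_pos"].round(1),"yang",np.degrees(np.arctan2(M[1,1],M[0,1])).round(2),"F",o["contact_force"].round(2),"w",round(o["grip_width"],1),"down",M[:,0].round(3))
    if tgt is not None: print("shift",(M.T@(np.array(tgt)-o["tool_pos"])).round(1))
E
python3 -c "
from h import *
st([532.6,70,110])"
```

```text
t 2.1 p [529.7  76.  186.6] yang 84.64 F [ 0.01 -0.45  0.38] w 0.7 down [-0.001  0.    -1.   ]
shift [76.6 -5.7  3.5]
```

{"method": "send_rows", "body": {
  "moves": [
    [15,-6,3.5,0],
    [15,0,0,0],
    [15,0,0,0],
    [15,0,0,0],
    [15,0,0,0],
    [13,0,0,0],
    [9,0,0,0],
    [0,0,0,0]
  ]
}}

```text
time: 3.1
tool_pos: [532.4, 70.3, 89.7]
tcp_rot: [3.135, 1.57, 3.039]
contact_force: [-0.6, 0.4, -1.6]
grip_width: 0.3
```

```bash
python3 -c "
from h import *
st([532.6,70,89])
shot('side','s1',(190,120,330,240),4.5); shot('top','t1')
a=cv2.imread('pics/s1.png');b=cv2.resize(cv2.imread('pics/t1.png')[140:220,160:290],None,fx=3.5,fy=3.5)
b=cv2.copyMakeBorder(b,0,0,0,a.shape[1]-b.shape[1],0);a=cv2.resize(a,None,fx=.55,fy=.55);a=cv2.copyMakeBorder(a,0,0,0,b.shape[1]-a.shape[1],0)
cv2.imwrite('pics/c1.png',np.vstack([a,b]))"
```

```text
t 3.1 p [532.4  70.3  89.7] yang 84.49 F [-0.61  0.45 -1.59] w 0.3 down [-0.001  0.    -1.   ]
shift [ 0.7 -0.3  0.3]
```

View pics/c1.png

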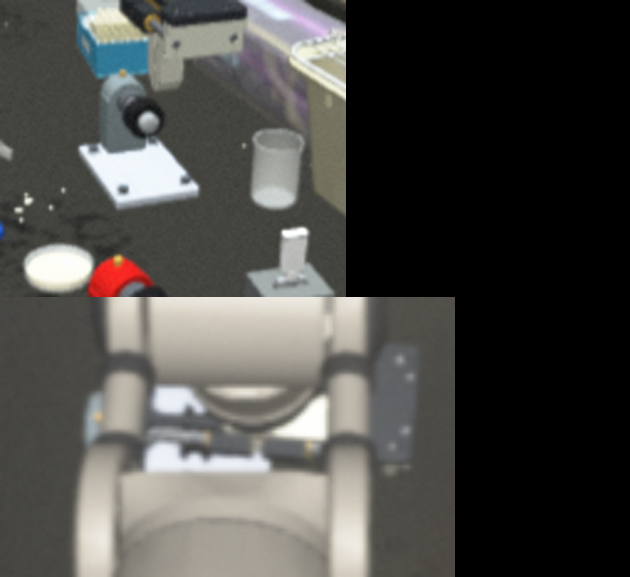

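```bash
python3 -c "
from h import *
s=load('s1'); st()
f=lambda P:((proj(s,P)-[190,120])*2.475).round(0)
print(f([532.4,70.3,89.7]),f([532,70,187]),f([536,104,75]))"
```

```text
t 3.2 p [533.1  70.3  90.6] yang 84.49 F [0.27 0.2  0.43] w 0.8 down [ 0.001  0.    -1.   ]
[162. 124.] [165.  30.] [149. 124.]
```

```bash
python3 -c "
from h import *
shot('side','s2',(225,115,285,190),8)
a=cv2.imread('pics/s2.png'); a=cv2.convertScaleAbs(a,alpha=1.6,beta=20); cv2.imwrite('pics/s2.png',a)
s=load('s2')
print([((proj(s,P)-[225,115])*8).round(0) for P in([532.4,70.3,89.7],[532,70,120],[536,104,75])])"
```

```text
[array([243., 441.]), array([246., 350.]), array([202., 440.])]
```

View pics/s2.png

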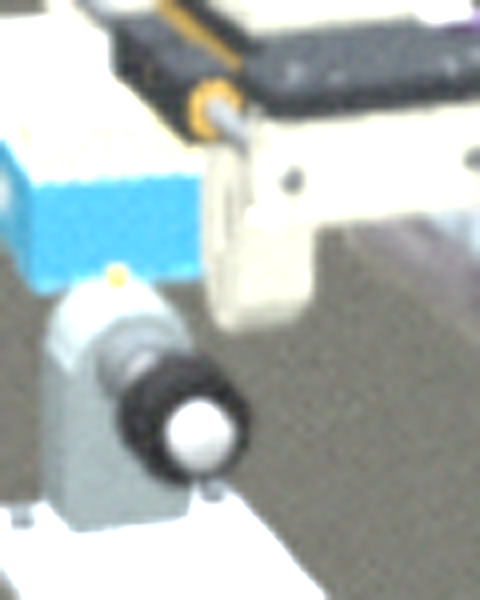

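The side close-up shows the shut fingers ending at crop (260,325), while the TCP projects to (243,441), so they look about 38 mm higher than reported. I'll check this against the start picture.

```bash
python3 -c "
from h import *
s=load('side0'); print([(proj(s,P)*1.5).round(0) for P in([171,496.4,187.3],[171,496.4,227],[171,496,253])])
im=s['image'][:,:,::-1]; a=cv2.resize(im[0:110,20:100],None,fx=4.5,fy=4.5,interpolation=2)
c=load('s2')['image'][:,:,::-1]; b=cv2.resize(c[60:170,215:325],None,fx=4.5,fy=4.5,interpolation=2)
print([(proj(s,P)-[20,0])*4.5 for P in([171,496.4,187.3],)],[(proj(s,P)-[215,60])*4.5 for P in([532.4,70.3,89.7],[532.4,70.3,156])])
cv2.imwrite('pics/g.png',np.hstack([a,b])[:, :800])"
```

```text
[array([101., 150.]), array([ 98., 128.]), array([ 95., 113.])]
[array([213.78995994, 448.70960267])] [array([181.83980562, 495.55501249]), array([185.72982415, 380.60863539])]
```

View pics/g.png

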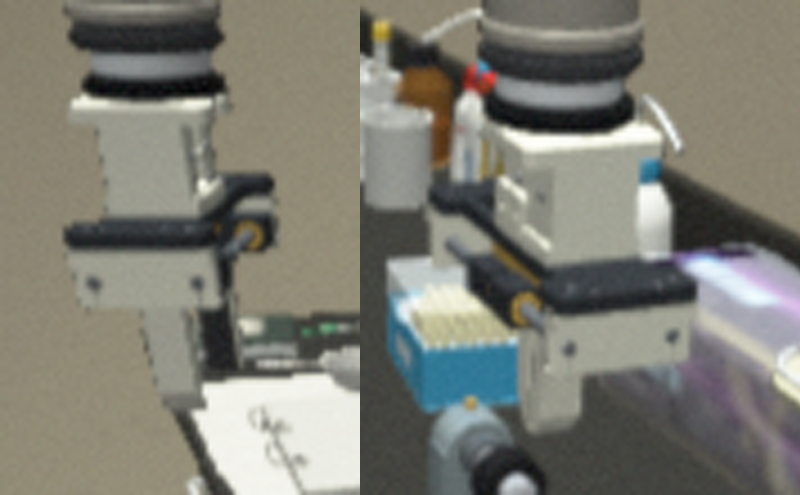

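```bash
python3 -c "
from h import *
t=load('t1');s=load('s2')
im=t['image'];h=cv2.cvtColor(im,cv2.COLOR_RGB2HSV)
for nm,c,(x0,y0,x1,y1) in(('t',t,(160,140,290,220)),('s',s,(230,110,275,150))):
    h=cv2.cvtColor(c['image'],cv2.COLOR_RGB2HSV)[y0:y1,x0:x1]
    m=cv2.inRange(h,(10,90,80),(30,255,255)); n,l,q,cc=cv2.connectedComponentsWithStats(m)
    print(nm,[(q[i,4],(cc[i]+[x0,y0]).round(1).tolist()) for i in range(1,n) if q[i,4]>1])
def tri(a,b):
    P=[];D=[]
    for c,p in((t,a),(s,b)):
        d=R(c)@np.linalg.inv(c['K'])@np.array([*p,1.]);D.append(d/np.linalg.norm(d));P.append(np.array(c['position']))
    k=np.linalg.lstsq(np.array([D[0],-D[1]]).T,P[1]-P[0],rcond=None)[0]
    print((P[0]+k[0]*D[0]).round(1),(P[1]+k[1]*D[1]).round(1))
for a in((231.4,185.1),(248.6,183.7)): tri(a,(251.6,128.4))
"
```

```text
t []
s [(np.int32(22), [248.9, 118.3]), (np.int32(25), [250.8, 127.8])]
[500.4  79.  195.2] [518.9  70.4 197.9]
[500.7  40.9 210. ] [502.9  39.9 210.4]
```

{"method": "send_rows", "body": {
  "moves": [
    [0,4,0,0],
    [0,4,0,0],
    [0,4,0,0],
    [0,3,0,0],
    [0,3,0,0],
    [0,3,0,0],
    [0,3,0,0],
    [0,0,0,0]
  ]
}}

```text
time: 4.25
tool_pos: [535.1, 94.4, 90.3]
tcp_rot: [1.049, 1.571, 0.953]
contact_force: [0.3, -1.1, -0.9]
grip_width: 0.4
```

```bash
python3 -c "
from h import *
st([535,94,89])
s=load('side0'); ty=np.array([.326,.945,0])
for d in(-46,-65,46): print((proj(s,np.array([171,496.4,187.3])+d*ty)-[20,0])*4.5)
shot('side','s3',(225,115,285,190),8)
s=load('s3');print([((proj(s,P)-[225,115])*8).round(0) for P in([535,94,90],[535,75,90])])
"
```

```text
t 4.25 p [535.1  94.4  90.3] yang 84.51 F [ 0.29 -1.11 -0.88] w 0.4 down [ 0.  0. -1.]
shift [ 1.3 -0.4 -0. ]
[196.51351144 471.19520835]
[189.03063379 480.934307  ]
[229.96864298 427.6527583 ]
[array([215., 409.]), array([244., 433.])]
```

View pics/s3.png

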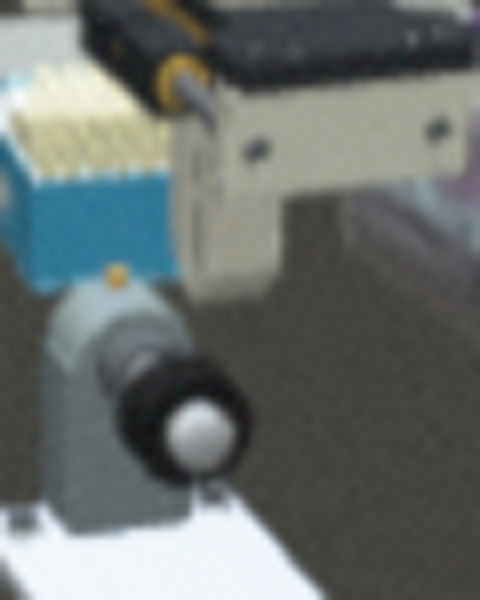

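{"method": "send_rows", "body": {
  "moves": [
    [0,2,0,0],
    [0,2,0,0],
    [0,2,0,0],
    [0,2,0,0],
    [0,2,0,0],
    [0,0,0,0]
  ]
}}

```text
time: 5.05
tool_pos: [536.0, 104.3, 90.3]
tcp_rot: [0.918, 1.571, 0.822]
contact_force: [-0.0, 0.6, -0.4]
grip_width: 0.2
```

```bash
python3 -c "
from h import *
for i in range(3): st(); c=shot('side','s4')
a=load('s3')['image'].astype(int);b=load('s4')['image'].astype(int)
# pulley/spindle region change
d=np.abs(a-b).sum(2)[150:180,235:260]; print(d.max(),d.mean())
"
```

```text
t 5.05 p [536.  104.3  90.3] yang 84.5 F [-0.05  0.59 -0.43] w 0.2 down [ 0.  0. -1.]
t 5.1 p [536.  104.3  90.3] yang 84.5 F [0.29 0.24 0.71] w 0.4 down [ 0.  0. -1.]
t 5.15 p [536.  104.1  90.3] yang 84.5 F [ 0.82 -0.52  0.14] w 0.1 down [ 0.  0. -1.]
132 9.805333333333333
```

```bash
python3 -c "
from h import *
for f in('side0','s3','s4'):
    g=cv2.cvtColor(load(f)['image'],cv2.COLOR_RGB2GRAY)[150:180,235:262]
    m=(g<45); ys,xs=np.nonzero(m); print(f,m.sum(),xs.mean()+235,ys.mean()+150, xs.min()+235,ys.min()+150)
a=np.vstack([cv2.resize(load(f)['image'][120:185,225:300],None,fx=4.5,fy=4.5,interpolation=2) for f in('s3','s4')])
cv2.imwrite('pics/s34.png',a[:,:,::-1])
"
```

```text
side0 96 246.5625 166.16666666666666 240 160
s3 102 246.6078431372549 165.7843137254902 240 160
s4 95 246.49473684210525 166.1157894736842 240 160
```

View pics/s34.png

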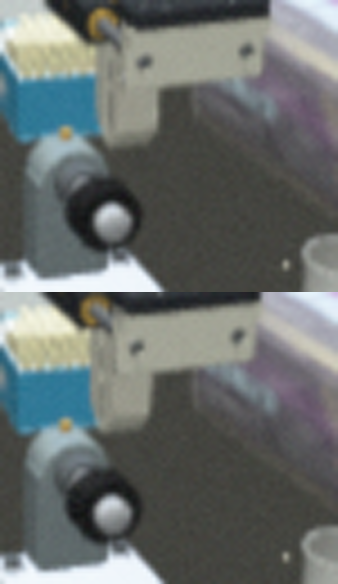

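```bash
python3 -c "
from h import *
t=load('t1')
for z in(170,200,230): print(z,[ray(t,160+u/3.5,140+(v-297)/3.5,z).round(0)[:2] for u,v in((395,405),(376,345),(417,345),(376,462),(417,462))])
s=load('s4')
for u,v in((225+120/4.5,120+135/4.5),): print([ray(s,u,v,z).round(0) for z in(90,110,130,140)])
def tri(a,b):
    P=[];D=[]
    for c,p in((t,a),(s,b)):
        d=R(c)@np.linalg.inv(c['K'])@np.array([*p,1.]);D.append(d/np.linalg.norm(d));P.append(np.array(c['position']))
    k=np.linalg.lstsq(np.array([D[0],-D[1]]).T,P[1]-P[0],rcond=None)[0]
    print((P[0]+k[0]*D[0]).round(1),(P[1]+k[1]*D[1]).round(1))
# g.png right: front-plate top corners -> side px
for a,b in(((160+376/3.5,140+48/3.5),(650,238)),((160+417/3.5,140+48/3.5),(695,268)),((160+417/3.5,140+165/3.5),(548,300))): tri(a,(215+(b[0]-360)/4.5,60+b[1]/4.5))
"
```

```text
170 [array([537., -14.]), array([577.,  -2.]), array([577., -28.]), array([500.,  -1.]), array([499., -27.])]
200 [array([531., -12.]), array([569.,  -1.]), array([569., -27.]), array([495.,  -0.]), array([494., -26.])]
230 [array([525., -11.]), array([562.,  -0.]), array([562., -25.]), array([490.,   1.]), array([489., -24.])]
[array([581., 186.,  90.]), array([559., 143., 110.]), array([536., 101., 130.]), array([525.,  79., 140.])]
[556.9   0.6 252.5] [550.6   3.8 250.9]
[558.8 -24.5 243.7] [559.1 -24.6 243.8]
[488.  -23.8 238.5] [482.9 -21.5 237.5]
```

The new crop shows the pulley unmoved and the fingertips clearly above it. Both cameras put the gripper at the right x and y but about 40 mm higher than reported. I'll calibrate the tip height by touching the pulley's top rim, which is at z = 95.

{"method": "send_rows", "body": {
  "moves": [
    [10,0,0,0],
    [8,0,0,0],
    [5,0,0,0],
    [3,0,0,0],
    [2,0,0,0],
    [1,0,0,0],
    [0,0,0,0]
  ]
}}

```text
time: 6.08
tool_pos: [536.1, 104.1, 61.4]
tcp_rot: [0.423, 1.571, 0.327]
contact_force: [-0.6, -0.5, 1.0]
grip_width: 0.5
```

{"method": "send_rows", "body": {
  "moves": [
    [1,0,0,0],
    [1,0,0,0],
    [1,0,0,0],
    [0,0,0,0]
  ]
}}

```text
time: 6.58
tool_pos: [535.9, 104.2, 58.2]
tcp_rot: [2.823, 1.571, 2.726]
contact_force: [0.9, -0.4, 0.5]
grip_width: 0.2
```

{"method": "send_rows", "body": {
  "moves": [
    [1,0,0,0],
    [1,0,0,0],
    [1,0,0,0],
    [0,0,0,0]
  ]
}}

```text
time: 7.08
tool_pos: [536.0, 104.1, 55.2]
tcp_rot: [2.825, 1.571, 2.729]
contact_force: [0.2, 0.2, 0.6]
grip_width: 0.3
```

{"method": "send_rows", "body": {
  "moves": [
    [1,0,0,0],
    [1,0,0,0],
    [1,0,0,0],
    [0,0,0,0]
  ]
}}

```text
time: 7.58
tool_pos: [535.9, 104.1, 52.2]
tcp_rot: [3.034, 1.571, 2.938]
contact_force: [0.6, -0.9, 0.1]
grip_width: 0.7
```

{"method": "send_rows", "body": {
  "moves": [
    [1,0,0,0],
    [1,0,0,0],
    [0,0,0,0]
  ]
}}

```text
time: 7.95
tool_pos: [536.2, 104.1, 50.5]
tcp_rot: [0.095, 1.57, -0.001]
contact_force: [-0.3, -0.6, 1.1]
grip_width: 0.4
```

```bash
python3 -c "
from h import *
st(); shot('side','s5',(215,110,305,190),6.5)"
```

```text
t 7.95 p [536.2 104.1  50.5] yang 84.49 F [-0.3  -0.63  1.1 ] w 0.4 down [ 0. -0. -1.]
```

View pics/s5.png

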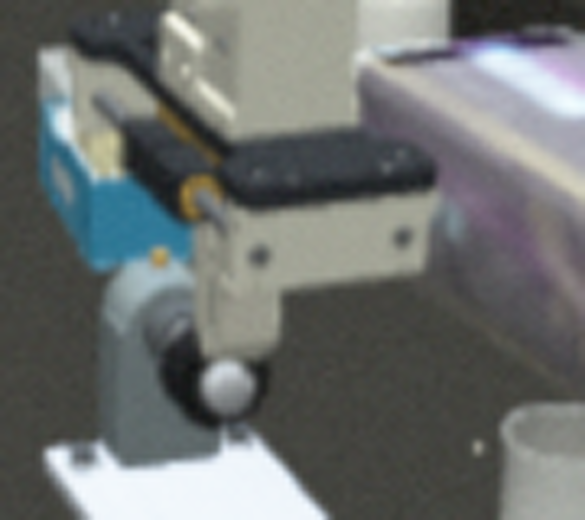

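The finger bottom is at crop row 355 with the spindle top at about 360, so the tip is just above the spindle in front of the pulley.

```bash
python3 -c "
from h import *
s=load('s5'); p=np.array(s['position'])
for px in((240,356),(207,345),(275,350),(228,387)):
    d=R(s)@np.linalg.inv(s['K'])@np.array([215+px[0]/6.5,110+px[1]/6.5,1.])
    print(px,[(p+d*(y-p[1])/d[1]).round(1) for y in(85,95,104)])
"
```

```text
(240, 356) [array([530.2,  85. ,  98.2]), array([535.4,  95. ,  93. ]), array([540.2, 104. ,  88.4])]
(207, 345) [array([516.2,  85. , 105.2]), array([521.3,  95. , 100.2]), array([525.9, 104. ,  95.6])]
(275, 350) [array([545. ,  85. ,  97.9]), array([550.4,  95. ,  92.8]), array([555.3, 104. ,  88.2])]
(228, 387) [array([525.5,  85. ,  86.3]), array([530.7,  95. ,  81. ]), array([535.4, 104. ,  76.2])]
```

{"method": "send_rows", "body": {
  "moves": [
    [0,-5,0,0],
    [2,0,0,0],
    [1,0,0,0],
    [1,0,0,0],
    [0,0,0,0]
  ]
}}

```text
time: 8.62
tool_pos: [535.5, 99.2, 46.2]
tcp_rot: [2.844, 1.571, 2.748]
contact_force: [-0.0, -0.3, -0.9]
grip_width: 0.3
```

{"method": "send_rows", "body": {
  "moves": [
    [0,3,0,0],
    [0,3,0,0],
    [0,2,0,0],
    [0,2,0,0],
    [0,2,0,0],
    [0,2,0,0],
    [0,2,0,0]
  ]
}}

```text
time: 9.5
tool_pos: [537.2, 115.2, 46.4]
tcp_rot: [0.394, 1.571, 0.298]
contact_force: [0.5, -1.4, 1.3]
grip_width: 0.1
```

```bash
cat >> h.py <<'E'
def pul(f):
    g=cv2.cvtColor(load(f)['image'],cv2.COLOR_RGB2GRAY)[150:180,235:262]
    m=(g<45); ys,xs=np.nonzero(m); print(f,m.sum(),xs.mean().round(1)+235,ys.mean().round(1)+150, xs.min()+235,ys.min()+150)
E
python3 -c "
from h import *
st(); shot('side','s6'); pul('s5'); pul('s6')"
```

```text
t 9.5 p [537.2 115.2  46.4] yang 84.49 F [ 0.45 -1.4   1.31] w 0.1 down [ 0.  0. -1.]
s5 61 244.6 168.2 240 163
s6 50 241.0 165.8 238 160
```

{"method": "send_rows", "body": {
  "moves": [
    [0,2,0,0],
    [0,2,0,0],
    [0,2,0,0],
    [0,0,0,0]
  ]
}}

```text
time: 10.05
tool_pos: [537.6, 120.7, 46.4]
tcp_rot: [-1.582, 1.57, -1.678]
contact_force: [0.1, -4.5, 3.4]
grip_width: 0.2
```

{"method": "send_rows", "body": {
  "moves": [
    [0,1,0,0],
    [0,1,0,0],
    [0,1,0,0],
    [0,0,0,0]
  ]
}}

```text
time: 10.55
tool_pos: [537.7, 121.6, 46.6]
tcp_rot: [-1.663, 1.567, -1.759]
contact_force: [-0.9, -13.2, 4.6]
grip_width: 0.6
```

{"method": "send_rows", "body": {
  "moves": [
    [0,1,0,0],
    [0,1,0,0],
    [0,0,0,0]
  ]
}}

```text
time: 10.92
tool_pos: [537.8, 121.9, 46.5]
tcp_rot: [-1.7, 1.565, -1.796]
contact_force: [-3.2, -19.2, 6.5]
grip_width: 0.8
```

{"method": "send_rows", "body": {
  "moves": [
    [0,-5,0,0],
    [0,-5,0,0],
    [0,-10,0,0],
    [-15,-10,0,0],
    [-20,0,0,0],
    [-20,0,0,0],
    [-10,0,0,0]
  ]
}}

```text
time: 11.8
tool_pos: [536.0, 96.0, 113.2]
tcp_rot: [0.21, 1.568, 0.114]
contact_force: [0.7, 0.1, -0.9]
grip_width: 0.6
```

{"method": "send_rows", "body": {
  "moves": [
    [0,-30,4.5,0],
    [0,-30,4.5,0],
    [0,-30,4.5,0],
    [0,-30,4.5,0],
    [0,-30,4.5,0],
    [0,-30,4.5,0],
    [0,-30,4.5,0],
    [0,-15,2,2.5]
  ],
  "hand": 1
}}

```text
time: 12.8
tool_pos: [546.8, -132.4, 111.4]
tcp_rot: [1.502, 1.571, 1.358]
contact_force: [0.5, 0.4, -0.1]
grip_width: 76.0
```

```bash
python3 -c "
from h import *
st([547,-142.5,100])
shot('top','t2'); shot('side','s7'); pul('s7')
t=load('t2')['image'];s=load('s7')['image']
A=cv2.resize(t[160:200,180:250],None,fx=8,fy=8,interpolation=2);B=cv2.resize(s[110:190,220:345],None,fx=4.48,fy=4.48,interpolation=2)
B=cv2.resize(s[140:185,225:295],(560,360),interpolation=2)[:250]
cv2.imwrite('pics/v.png',np.vstack([A,B])[:,:,::-1])"
```

```text
t 12.8 p [ 546.8 -132.4  111.4] yang 81.78 F [ 0.47  0.43 -0.12] w 76.0 down [ 0.  0. -1.]
shift [ 11.4 -10.    1.6]
s7 89 243.6 162.7 238 157
```

View pics/v.png

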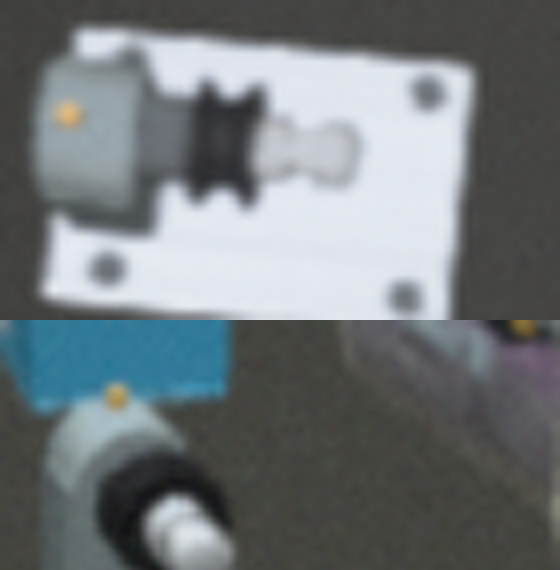

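Top view (8x, offset 180,160): the pulley is home against the nose with its face at column 264, the groove is clear at (304,150), and the spindle end is at 360. I'll cast these to world and measure the clip handle again.

```bash
python3 -c "
from h import *
c=load('t2'); T=lambda u,v,z:ray(c,180+u/8-.44,160+v/8-.44,z).round(1)
print('groove',T(304,150,75),'end',T(360,153,75),'face',T(264,144,75),'pulmid',T(229,143,75),'nipple',T(67,113,100))
g=c['image'].min(2)[160:200,180:250].astype(float)
# spindle profile: bright on bright -> print columns centre by edges not robust; print nose/pulley dark rows
m=g[:,22:34]<70
for k in range(12): r=np.nonzero(m[:,k])[0]; print(180+22+k, (r.min()+160,r.max()+160) if len(r) else None,end=' ')
s=load('s7')['image']; h=s[205:245,295:325].astype(int)
s0=load('side0')
w=cv2.inRange(s0['image'][205:240,290:330],(170,170,170),(255,255,255)); ys,xs=np.nonzero(w); print('\nwhite side',xs.min()+290,xs.max()+290,ys.min()+205,ys.max()+205,xs.mean()+290,ys.mean()+205)
t0=load('top0'); w=cv2.inRange(t0['image'][160:190,312:336],(190,190,190),(255,255,255)); r=cv2.minAreaRect(cv2.findNonZero(w)); print('white top',np.array(r[0])+[312,160],r[1:],ray(t0,r[0][0]+312,r[0][1]+160,80))
"
```

```text
groove [538.2 119.2  75. ] end [537.2 101.9  75. ] face [540.2 131.6  75. ] pulmid [540.6 142.4  75. ] nipple [545.3 188.9 100. ]
202 (np.int64(160), np.int64(162)) 203 (np.int64(160), np.int64(181)) 204 (np.int64(160), np.int64(183)) 205 (np.int64(160), np.int64(183)) 206 (np.int64(160), np.int64(182)) 207 (np.int64(160), np.int64(182)) 208 (np.int64(160), np.int64(182)) 209 (np.int64(160), np.int64(182)) 210 (np.int64(160), np.int64(183)) 211 (np.int64(160), np.int64(174)) 212 (np.int64(160), np.int64(163)) 213 (np.int64(160), np.int64(163)) 
white side 302 313 212 233 308.0777777777778 222.1
white top [320.10975647 177.51219559] ((15.791709899902344, 19.767244338989258), 6.34019136428833) [ 537.76144567 -132.5708344    80.        ]
```

{"method": "send_rows", "body": {
  "moves": [
    [10,-5,0,0],
    [15,-5,0,0],
    [15,0,0,0],
    [15,0,0,0],
    [15,0,0,0],
    [10,0,0,0],
    [5,0,0,0],
    [0,0,0,0]
  ],
  "hand": 1
}}

```text
time: 13.9
tool_pos: [545.6, -140.9, 26.1]
tcp_rot: [2.45, 1.571, 2.31]
contact_force: [-0.0, 0.5, 0.1]
grip_width: 91.6
```

```bash
python3 -c "
from h import *
st([546.5,-143,7]); shot('side','s8',(270,180,345,260),7)
s=load('s8'); print([((proj(s,P)-[270,180])*7).round() for P in([546.5,-143,80],[546.5,-143,40],[539,-199,65],[539,-189,65],[553,-87,65])])"
```

```text
t 13.9 p [ 545.6 -140.9   26.1] yang 81.99 F [-0.    0.5   0.13] w 91.6 down [-0.  0. -1.]
shift [19.1 -2.   1.2]
[array([271., 234.]), array([260., 348.]), array([354., 377.]), array([334., 360.]), array([186., 187.])]
```

View pics/s8.png

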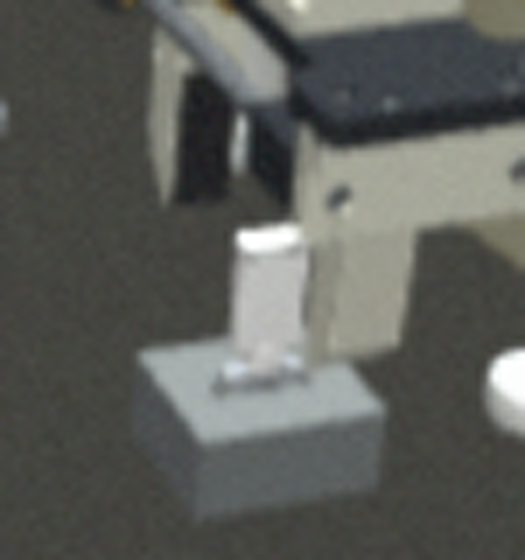

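Near finger bottom is at (360,358), consistent with a tip about 43 mm above the reported z. The handle top at (270,237) agrees with the predicted (271,234), so I'll lower and grip.

{"method": "send_rows", "body": {
  "moves": [
    [8,-2,1,0],
    [6,0,0,0],
    [4,0,0,0],
    [0,0,0,0]
  ]
}}

```text
time: 14.45
tool_pos: [546.0, -142.9, 7.9]
tcp_rot: [2.774, 1.57, 2.635]
contact_force: [-0.1, -0.5, 0.5]
grip_width: 92.2
```

{"method": "send_rows", "body": {
  "moves": [
    [0,0,0,0],
    [0,0,0,0],
    [0,0,0,0],
    [0,0,0,0],
    [0,0,0,0],
    [0,0,0,0],
    [0,0,0,0],
    [0,0,0,0]
  ],
  "hand": 0
}}

```text
time: 15.45
tool_pos: [546.3, -143.0, 8.3]
tcp_rot: [1.134, 1.571, 0.994]
contact_force: [0.1, -0.5, 0.5]
grip_width: 16.2
```

{"method": "send_rows", "body": {
  "moves": [
    [0,0,0,0],
    [0,0,0,0],
    [0,0,0,0],
    [0,0,0,0]
  ]
}}

```text
time: 15.95
tool_pos: [546.3, -142.3, 8.2]
tcp_rot: [1.832, 1.57, 1.693]
contact_force: [0.6, 5.8, 0.4]
grip_width: 8.1
```

```bash
python3 -c "
from h import *
st(); shot('side','s9')"
```

```text
t 15.95 p [ 546.3 -142.3    8.2] yang 81.98 F [0.56 5.79 0.41] w 8.1 down [-0.     0.001 -1.   ]
```

{"method": "send_rows", "body": {
  "moves": [
    [0,1.5,0,0],
    [-5,0,0,0],
    [-10,0,0,0],
    [-15,0,0,0],
    [-20,0,0,0],
    [-20,0,0,0],
    [-20,0,0,0],
    [-12,0,0,0]
  ]
}}

```text
time: 17.0
tool_pos: [547.1, -141.9, 112.4]
tcp_rot: [-0.271, 1.568, -0.41]
contact_force: [0.0, -0.0, -1.2]
grip_width: 7.8
```

```bash
python3 -c "
from h import *
st([538.2,118,110]); shot('side','s10')
s=load('s10');o=get_obs()['tool_pos']
im=s['image']; 
for P in([0,0,32],[0,0,43+10],[0,0,15],[0,0,0]): 
    u,v=proj(s,o+np.array(P)); print(P,(u.round(1),v.round(1)),[int(im[int(round(v)),int(u)+k].mean()) for k in range(-14,15,1)])
"
```

```text
t 17.0 p [ 547.1 -141.9  112.4] yang 81.99 F [ 0.02 -0.02 -1.17] w 7.8 down [ 0.002 -0.001 -1.   ]
shift [  2.1 256.1 -45. ]
[0, 0, 32] (np.float64(311.8), np.float64(185.0)) [160, 161, 164, 166, 164, 163, 164, 164, 161, 159, 156, 176, 173, 167, 176, 189, 191, 187, 173, 149, 135, 114, 107, 105, 108, 108, 111, 107, 108]
[0, 0, 53] (np.float64(312.8), np.float64(175.5)) [129, 132, 133, 133, 134, 133, 135, 139, 140, 103, 144, 154, 138, 135, 135, 152, 151, 148, 148, 150, 152, 149, 150, 153, 150, 119, 108, 112, 109]
[0, 0, 15] (np.float64(311.1), np.float64(192.5)) [171, 170, 175, 175, 174, 170, 173, 168, 151, 122, 129, 132, 137, 119, 79, 72, 78, 116, 131, 133, 122, 111, 108, 109, 107, 107, 108, 107, 111]
[0, 0, 0] (np.float64(310.4), np.float64(199.0)) [204, 207, 208, 206, 207, 209, 208, 207, 197, 173, 169, 146, 160, 135, 89, 68, 65, 68, 70, 89, 94, 80, 73, 80, 90, 105, 105, 108, 109]
```

{"method": "send_rows", "body": {
  "moves": [
    [0,20,-3.5,0],
    [0,30,-5.3,0],
    [0,35,-6.1,0],
    [0,35,-6.1,0],
    [0,35,-6.1,0],
    [0,35,-6.1,0],
    [0,30,-5.3,0],
    [0,20,-3.5,0]
  ]
}}

```text
time: 18.05
tool_pos: [536.9, 104.6, 109.4]
tcp_rot: [3.085, 1.569, 2.947]
contact_force: [0.6, 0.8, -0.4]
grip_width: 7.8
```

{"method": "send_rows", "body": {
  "moves": [
    [0,8,-1.5,0],
    [0,6,-1,-2.5],
    [0,0,0,0],
    [0,0,0,0]
  ]
}}

```text
time: 18.55
tool_pos: [537.9, 115.6, 110.3]
tcp_rot: [-2.441, 1.571, -2.538]
contact_force: [1.2, 0.4, -0.4]
grip_width: 8.0
```

```bash
python3 -c "
from h import *
st([538.2,118,90])"
```

```text
t 18.55 p [537.9 115.6 110.3] yang 84.44 F [ 1.24  0.38 -0.42] w 8.0 down [-0. -0. -1.]
shift [20.3  2.4  0.1]
```

{"method": "send_rows", "body": {
  "moves": [
    [8,2.4,0,0],
    [8,0,0,0],
    [6,0,0,0],
    [4,0,0,0],
    [2,0,0,0],
    [0,0,0,0]
  ]
}}

```text
time: 19.3
tool_pos: [538.1, 118.6, 82.3]
tcp_rot: [2.029, 1.571, 1.933]
contact_force: [0.5, -0.0, -0.6]
grip_width: 7.7
```

{"method": "send_rows", "body": {
  "moves": [
    [1,0,0,0],
    [1,0,0,0],
    [1,0,0,0],
    [0,0,0,0]
  ]
}}

```text
time: 19.8
tool_pos: [538.0, 118.6, 79.3]
tcp_rot: [2.815, 1.571, 2.719]
contact_force: [-0.1, -0.1, -0.7]
grip_width: 7.9
```

{"method": "send_rows", "body": {
  "moves": [
    [1,0,0,0],
    [1,0,0,0],
    [0,0,0,0],
    [0,0,0,0]
  ]
}}

```text
time: 20.3
tool_pos: [538.1, 118.6, 77.3]
tcp_rot: [1.026, 1.571, 0.929]
contact_force: [0.2, 0.0, -0.0]
grip_width: 7.8
```

{"method": "send_rows", "body": {
  "moves": [
    [1,0,0,0],
    [1,0,0,0],
    [0,0,0,0],
    [0,0,0,0]
  ]
}}

```text
time: 20.8
tool_pos: [537.9, 118.6, 75.3]
tcp_rot: [2.971, 1.571, 2.875]
contact_force: [-0.3, 0.6, 0.4]
grip_width: 7.7
```

{"method": "send_rows", "body": {
  "moves": [
    [1,0,0,0],
    [1,0,0,0],
    [0,0,0,0],
    [0,0,0,0]
  ]
}}

```text
time: 21.3
tool_pos: [537.8, 118.6, 73.2]
tcp_rot: [3.113, 1.57, 3.017]
contact_force: [-1.6, 1.2, 0.0]
grip_width: 7.7
```

{"method": "send_rows", "body": {
  "moves": [
    [1,0,0,0],
    [0,0,0,0],
    [0,0,0,0]
  ]
}}

```text
time: 21.68
tool_pos: [537.9, 118.7, 72.6]
tcp_rot: [2.158, 1.571, 2.062]
contact_force: [-3.8, 0.8, 4.2]
grip_width: 8.0
```

{"method": "send_rows", "body": {
  "moves": [
    [1,0,0,0],
    [0,0,0,0],
    [0,0,0,0]
  ]
}}

```text
time: 22.05
tool_pos: [537.2, 118.8, 71.3]
tcp_rot: [3.083, 1.569, 2.987]
contact_force: [-5.5, 0.8, 4.8]
grip_width: 7.5
```

{"method": "send_rows", "body": {
  "moves": [
    [1,0,0,0],
    [0,0,0,0],
    [0,0,0,0]
  ]
}}

```text
time: 22.42
tool_pos: [536.9, 118.7, 69.9]
tcp_rot: [-3.119, 1.568, 3.068]
contact_force: [-5.3, 0.6, 3.3]
grip_width: 7.5
```

{"method": "send_rows", "body": {
  "moves": [
    [0,0,-1,0],
    [0,0,-0.7,0],
    [0,0,0,0]
  ]
}}

```text
time: 22.8
tool_pos: [536.5, 118.7, 70.3]
tcp_rot: [0.247, 1.571, 0.151]
contact_force: [-2.1, 0.3, 0.4]
grip_width: 7.8
```

{"method": "send_rows", "body": {
  "moves": [
    [1,0,0,0],
    [1,0,0,0],
    [0,0,0,0]
  ]
}}

```text
time: 23.18
tool_pos: [536.6, 118.8, 68.8]
tcp_rot: [0.357, 1.57, 0.261]
contact_force: [-3.9, 0.2, 5.4]
grip_width: 7.6
```

{"method": "send_rows", "body": {
  "moves": [
    [1,0,0,0],
    [1,0,0,0],
    [0,0,0,0]
  ]
}}

```text
time: 23.55
tool_pos: [536.5, 118.8, 66.3]
tcp_rot: [0.624, 1.571, 0.528]
contact_force: [-3.0, 0.7, 2.3]
grip_width: 7.5
```

{"method": "send_rows", "body": {
  "moves": [
    [1,0,-0.8,0],
    [1,0,0,0],
    [0,0,0,0]
  ]
}}

```text
time: 23.92
tool_pos: [535.9, 118.7, 63.9]
tcp_rot: [0.133, 1.57, 0.036]
contact_force: [1.0, -0.2, -4.3]
grip_width: 8.3
```

{"method": "send_rows", "body": {
  "moves": [
    [1,0,0,0],
    [1,0,0,0],
    [0,0,0,0]
  ]
}}

```text
time: 24.3
tool_pos: [535.7, 118.8, 62.1]
tcp_rot: [0.116, 1.571, 0.019]
contact_force: [2.6, -0.2, -3.9]
grip_width: 7.7
```

{"method": "send_rows", "body": {
  "moves": [
    [1,0,0,0],
    [0,0,0,0]
  ]
}}

```text
time: 24.55
tool_pos: [535.7, 118.8, 61.3]
tcp_rot: [0.421, 1.57, 0.325]
contact_force: [2.5, -0.6, -3.4]
grip_width: 8.2
```

{"method": "send_rows", "body": {
  "moves": [
    [1,0,0.7,0],
    [0,0,0,0]
  ]
}}

```text
time: 24.8
tool_pos: [536.0, 118.8, 60.7]
tcp_rot: [2.801, 1.57, 2.705]
contact_force: [-1.1, 0.6, 3.7]
grip_width: 7.9
```

{"method": "send_rows", "body": {
  "moves": [
    [1,0,0,0],
    [0,0,0,0]
  ]
}}

```text
time: 25.05
tool_pos: [536.1, 118.8, 60.5]
tcp_rot: [0.334, 1.57, 0.238]
contact_force: [-4.2, -0.6, 9.8]
grip_width: 7.6
```

{"method": "send_rows", "body": {
  "moves": [
    [1,0,0,0],
    [0,0,0,0]
  ]
}}

```text
time: 25.3
tool_pos: [536.3, 118.8, 60.3]
tcp_rot: [0.216, 1.57, 0.12]
contact_force: [-6.2, -0.8, 16.7]
grip_width: 7.8
```

{"method": "send_rows", "body": {
  "moves": [
    [-1.5,0,0,0],
    [-1,0,0,0],
    [0,0,0,0]
  ]
}}

```text
time: 25.68
tool_pos: [536.2, 118.8, 60.7]
tcp_rot: [2.692, 1.571, 2.595]
contact_force: [-1.4, 0.8, 2.4]
grip_width: 7.7
```

{"method": "send_rows", "body": {
  "moves": [
    [0,0,0,0],
    [0,0,0,0],
    [0,0,0,0],
    [0,0,0,0],
    [0,0,0,0]
  ],
  "hand": 0.3
}}

```text
time: 26.3
tool_pos: [536.3, 118.8, 60.8]
tcp_rot: [1.286, 1.571, 1.19]
contact_force: [-1.0, -0.7, -0.1]
grip_width: 27.7
```

{"method": "send_rows", "body": {
  "moves": [
    [-5,0,0,0],
    [-10,0,0,0],
    [-20,0,0,0],
    [-20,0,0,0],
    [-20,0,0,0],
    [-20,0,0,0],
    [-15,0,0,0],
    [0,0,0,0]
  ]
}}

```text
time: 27.3
tool_pos: [537.0, 118.8, 172.2]
tcp_rot: [0.2, 1.568, 0.104]
contact_force: [0.8, 0.1, 0.0]
grip_width: 27.4
```

{"method": "send_rows", "body": {
  "moves": [
    [0,-30,0,0],
    [0,-35,0,0],
    [0,-35,0,0],
    [0,-35,0,0],
    [0,-35,0,0],
    [0,-30,0,0],
    [0,0,0,0],
    [0,0,0,0]
  ]
}}

```text
time: 28.3
tool_pos: [516.8, -79.7, 170.3]
tcp_rot: [2.509, 1.57, 2.413]
contact_force: [0.4, 0.1, 0.1]
grip_width: 27.6
```

```bash
python3 -c "
from h import *
st(); shot('top','t3'); shot('side','s11')
for nm,(x0,y0,x1,y1) in(('t3',(205,160,235,195)),('s11',(235,120,275,170))):
    c=load(nm); o=load('t2' if nm=='t3' else 's7')
    d=cv2.absdiff(c['image'],o['image'])[y0:y1,x0:x1].max(2); m=(d>50).astype(np.uint8); ys,xs=np.nonzero(m)
    if len(xs): print(nm,len(xs),'cols',xs.min()+x0,xs.max()+x0,'rows',ys.min()+y0,ys.max()+y0,'mean',xs.mean()+x0,ys.mean()+y0)
    for h in(58,38,18,0): print(h,proj(c,[538.2,118,75+h]).round(1),end=' ')
    print()
s=load('s11')['image'][115:170,235:272].min(2)
for r in s[::2]: print(''.join('%4d'%v for v in r[::2]))
"
```

```text
t 28.3 p [516.8 -79.7 170.3] yang 84.48 F [0.43 0.06 0.08] w 27.6 down [-0.001  0.001 -1.   ]
t3 15 cols 214 218 rows 174 183 mean 215.46666666666667 176.66666666666666
58 [216.1 173.8] 38 [216.8 175.4] 18 [217.5 177. ] 0 [218.1 178.3] 
s11 154 cols 244 253 rows 145 165 mean 248.6818181818182 154.0064935064935
58 [249.1 146.2] 38 [248.9 153.7] 18 [248.7 161.1] 0 [248.6 167.6] 
  79 118  74  72  76  39  24  30  32  40  29  32  33  27  35  57 160 173 181
 170 171 177 178 189 142  35  29  30  31  33  35  33  34  32  62 155 179 202
 192 193 194 193 193 189 120  34  29  31  31  34  33  32  35  59 159 208 197
 192 194 197 197 195 187 194  93  39  37  42  52  57  50  55  79 159 187 130
 207 205 212 216 212 180 186 185  82  57  64  63  68  61  68  82 154 150  99
 223 221 214 222 217 214 188 185 172  78  60  60  61  60  65  92 153 137  85
 219 211 215 214 211 212 197 178 187 137  64  66  64  64  60  96 152 125  82
 191 186 174 174 174 166 189 154 139 134  63  66  66  64  65  98 155 113  92
 156 142 150 146 148 154 146 163 142 150  68  61  61  63  62  93 154 112 108
 141 152 148 148 149 145 15
[... 735 characters left out ...]
 61  57
 161 166 165 153 148 185 183 182 185 110  66  63  65  62  64  61  64  64  63
 159 151 110 105 105 180 184 182 184 109  63  62  69  64  64  61  64  63  64
 138 104 103  68  57 180 184 180 181 108  62  64  60  59  59  65  63  62  64
 107  89  49  42  57 182 183 180 181 106  62  61  65  62  61  62  60  63  63
 101  61  36  37  44 179 185 179 138  79  64  64  63  61  61  64  64  62  66
 101  49  26  31  58 176 178 176 170  96  64  65  61  63  60  65  65  56  65
  96  53  28  16 103 155 162 186 160  88  64  60  65  63  62  61  62  65  62
  96  84  26  25  93 112 203 201 195 121  65  64  62  66  65  62  63  63  62
  97 100  69  24  51 120 167 157 151 134  66  62  66  65  65  60  59  68  63
```

```bash
python3 -c "
from h import *
a=load('s7')['image'];b=load('s11')['image']
d=cv2.absdiff(a,b).max(2); print('pulley/block change',(d[140:185,225:243]>50).sum())
st(); print(close_job())"
```

```text
pulley/block change 0
t 28.4 p [517.  -79.3 170.5] yang 84.55 F [-0.27  0.5   0.23] w 27.7 down [-0.     0.001 -1.   ]
the job is handed in; nothing more can be done
None
```

The pulley is home against the bearing nose, and the clip is snapped into the spindle groove with its handle up and released. I handed the job in at about 28 s; no verdict is reported.

**Pulley:** I pushed it with the shut fingers until it met a firm stop at about 19 N. The top picture then showed the groove clear. Comparing side pictures from before and after fitting the clip showed no change around the pulley and bearing block.

**Clip:** I pressed it down in 1–2 mm steps, easing about 2.5 mm sideways to take off the side load. The push peaked at about 5 N, turned to a pull of about 4 N as it snapped, then rose when the crown met the neck. The last two 1 mm steps took the push to about 10 and then 17 N, which is more than needed but under 25 N.

**Last checks:**
- **Handle:** its top is at image row 145–146, against 146.2 predicted for home, and it looks upright.
- **Release:** the wrist force was close to zero after letting go, and the arm is parked clear.
- **Bystanders:** I did not re-measure them; the tool stayed well above or away from them and no unexpected contact showed.

**Disagreements:**
- **Fingertip height:** both cameras and the lack of contact showed the fingertips about 43 mm above the reported TCP, so I corrected all heights by that.
- **Stand position:** estimates along the spindle differed by up to 6 mm between features, so I aimed at the groove itself.

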